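Push the cell block into the weld fixture and close the side clamp

ROBOT

A 7-joint arm with a two-finger parallel gripper is mounted at the origin on the work surface. World frame = base frame: x ahead of the robot, y to its left, z up, the work surface at z = 0. Lengths are in m, angles in rad, forces in N, time in s.
With the tool pointing down it reaches from about 0.4 to 0.85 m from the base axis. Payload 4.5 kg.
Tool frame: the origin (TCP) lies at the very end of the fingers, on their centre line; the grasp point (between the pads) lies 19 mm behind it; z points along the fingers, y is the direction in which the jaws open and shut (so a half turn about z gives the same grasp; the last joint's range is limited). The gripper opens to 85 mm and grips with 20 to 120 N. Pads are 22 mm wide; open, the fingers measure 114 mm over their backs; the gripper's body (76 mm by 85 mm) begins 54 mm behind the grasp point. The pads swing forward as they close: fully open they stand 13 mm farther back than shut.
Start: joints at [1.36, 0.689, -0.195, 1.565, 0.157, 0.902, -0.215], TCP at [0.152, -0.606, 0.231] pointing down, gripper open.
Joint ranges: [-3.01, 3.01], [-0.46, 2.08], [-1.47, 1.51], [0.13, 2.56], [-1, 4.14], [0.04, 2.09], [-2.66, 2.66]. Speed limits (rad/s): [2.57, 2.57, 3.14, 3.14, 3.14, 3.14, 3.14].

INTERFACE

Orientations are given as a unit quaternion [x, y, z, w].
In Python, from cell import r gives the robot as it stands.
- The arm moves only by the shell command python3 -m jog 'ROWS' [OPENING]. ROWS is text: rows parted by semicolons, each of 4 numbers parted by spaces: the shift along the tool's x, y, z in units of 40 mm (1.0 is 40 mm), then the turn about the tool's z in units of 5 degrees (1.0 is 5 degrees). A call has 1 to 10 rows; each row is the pose to reach, as a shift and turn from the pose commanded when the call began, along the tool's axes at that moment; what a row does not reach only later rows make up. A row lasts 1/8 s, in which the tool goes at most 62.5 mm and 10.7 degrees, less where a joint would pass 70% of its speed; a pose out of reach is approached as far as the arm can. A call with a gripper value outside its range is refused whole. OPENING is the gripper command: -1 is shut, 1 is fully open, values between are in proportion, set as the call begins (- or left out, the last holds). The fingers move at their own pace and stop on an object; the grip force is fixed at half the most. Time passes only in rows, so rows that repeat a pose let the fingers close. It gives the time, the measured TCP pose, the force and the opening at its end, in the units of the state.
- r.read_state(): the state, without advancing time (a new reading comes with each control period).
- r.get_image(name): name is "side" or "top" or "wrist"; returns the picture (420x560x3 uint8, red, green, blue); there is no depth.
- r.get_calibration(name): a dict with "fx", "fy", "cx", "cy" (pixels), "cam_to_world" (4x4, takes a point from camera to world coordinates); the wrist camera has in their place "T_tool_cam" (4x4, takes a point from camera to tool coordinates, whose origin is the TCP and whose axes are the flange's). Camera axes: x right, y down, z forward; pixel columns grow to the right and rows downward; lengths in m; the calibration is good to about 2 mm. A picture is of the moment at which its call begins: read the wrist's pose just before it. get_calibration takes no time and is no camera call.
- r.finish_job(): hands the job in, once; it reports no verdict.
The state is a dict: "time": time; "q": joint angles; "joint_velocities": joint speeds; "tau": joint torques, N m; "ee_pos": TCP position; "ee_rot": TCP orientation; "contact_force": force on the tool from outside, world axes, zero at the start; "torque": the same for the moment, N m; "opening": opening from 0.0 (shut) to 1.0 (fully open).
Only numpy, scipy, OpenCV 4.12 (cv2) and the standard library are available. Lean on these libraries where they do the work, as an engineer would, in place of code of your own. Each camera call takes 0.05 s, during which the arm holds its last target.

TASK

Get the blue cell block ready for welding: push it across the fixture plate until it sits square with its long side flush against the rear fence and its end flush against the end stop, and push the orange side clamp along its rail from behind until its pad is up against the block's other end. Only push, and gently, with the fingertips or the outside of the fingers: do not pinch or lift the block or the clamp, do not tip the block, and leave everything else on the bench where it is.

Things in the scene. Friction and masses are not known exactly. Their poses are not given: they have to be found in the camera images.
- blue_block: Loose battery block to push: 20 upright light-blue cells (4 x 5) in a black holder on the fixture plate. Holder 86 (x) by 106 mm (y), 36 mm high; the cells above it fill 80.5 x 101 mm, tops 68 mm above the underside. 0.9 kg, friction on the plate about 0.6. Origin: centre of the underside; y along the long side, z up. Starts turned up to 0.35 rad from the jig's axes, +x side to the rear fence.
- jig: Fixed weld fixture: alloy plate 270 (x) by 400 mm (y), 10 mm thick. Origin: centre of its underside, at bench level; +x points to the rear fence, +y to the end stop. Fence: dark bar along y, inner face at x = 70 mm, 12 mm thick, y -165 to 185 mm. End stop: dark bar along x, inner face at y = 170 mm, 14 mm thick, x -20 to 70 mm. Both 30 mm above the plate's top. Clamp rail along y at x = 108 mm.
- corner (a point): Inner corner of the fixture, where the inner faces of rear fence and end stop meet at the plate's top (10 mm above the bench); axes as the jig's. The seated block's centre lies 43 mm before the fence (-x) and 53 mm before the end stop (-y).
- clamp (a joint): Position in m of the orange side clamp along its rail: 0 is fully back (away from the end stop), it grows as the clamp slides along the jig's +y towards the end stop, limit 0.225; it reads 0.209 when the pad touches a seated block. Friction about 3 N holds it where it is left; no spring.
- clamp_back (a point): Centre of the back (-y) face of the orange clamp jaw, pushed towards +y; 29 mm above the bench, 43 mm before the fence; axes as the jig's. Face 72 mm wide (x), 2 to 48 mm above the plate's top. Jaw with its black rubber pad is 44 mm deep; pad face 44 mm to +y of this point. An arm 36 to 48 mm above the plate bridges the fence to the rail carriage (66 to 96 mm to +x). Clear for 60 mm behind it.
- pink_block: Bystander, leave alone: like the blue block (86 x 106 x 68 mm) but with pink cells, on the bench at one side. Origin at the centre of its underside.
- spare_cell: Bystander: one blue cell, 18 mm diameter, 65 mm high, standing near the plate's front left corner. Origin at the centre of its underside.
- ring_pot: Bystander: small clear jar with white cap, 40 mm diameter, 50 mm high, standing on the plate near its front right corner. Origin at the centre of its underside.
- multimeter: Bystander: yellow and black multimeter lying flat, 150 x 75 x 45 mm, on the bench at one side. Origin at the centre of its underside.
- screwdriver: Bystander: screwdriver lying on the bench to the right. Origin near its middle.
- tape_roll: Bystander: amber tape roll lying flat, 72 mm diameter, 20 mm high. Origin at the centre of its underside.
- empty_holder: Bystander: empty black cell holder lying flat, 86 x 106 x 10 mm. Origin at the centre of its underside.
There are look-alikes about, which are no part of the job. What is shaped like the blue_block but green is not meant.

How it is judged:
At the end, for the whole second after the job is handed in: The blue block stands flat on the plate, within 2.5 mm of touching the rear fence and of touching the end stop, square to the fixture within 0.03 rad, and the clamp's pad is within 2.5 mm of the block's free end (clamp joint 0.2065 to 0.2115); block and clamp are at rest (x of blue_block in the frame of corner between -0.0455 and -0.0405 m and y of blue_block in the frame of corner between -0.0555 and -0.0505 m and z of blue_block in the frame of corner below 0.003 m and angle between blue_block's own z axis and vertical below 0.04 rad and angle between the y axis of blue_block and the y axis of jig, either way round below 0.03 rad and value of joint clamp between 0.2065 and 0.2115 m and linear speed of blue_block below 0.01 m/s and velocity of joint clamp between -0.01 and 0.01 m/s).
It fails at once if the blue block is lifted off the plate by more than 8 mm (z of blue_block in the frame of corner above 0.008 m).
It fails at once if the blue block is tipped by more than 0.15 rad (angle between blue_block's own z axis and vertical above 0.15 rad).
It fails at once if the clamp is pinched or pulled: the fingers press on its rubber pad with more than 3 N (contact force between the fingers and clamp_c0 above 3 N).
It fails at once if block or clamp is pushed roughly: the fingers press it with more than 60 N (contact force between the fingers and blue_block above 60 N or contact force between the fingers and clamp above 60 N).
It fails at once if anything else on the bench is moved by more than 15 mm (distance of any of pink_block, spare_cell, ring_pot, multimeter, screwdriver, tape_roll, empty_holder from where it was at the start of the episode above 0.015 m).
It also fails if it takes over 53 s, if anything falls off the work surface, if the arm or the gripper's body presses on something with over 40 N, if the wrist force passes 120 N, or if a joint passes its speed limit or range.

## Working session

There is one attempt and no reset: what is moved stays moved. The work goes in short steps, Python scripts to look and compute and a shell command to move; the robot and the scene stay as the last step left them, time stands still between calls to the robot, and variables do not carry over. Pictures are saved under pics/ and viewed, and the job is handed in when it is done.

```bash
mkdir -p pics; ls
python3 - <<'E'
from cell import r
import cv2
for n in("side","top","wrist"):
    cv2.imwrite(f"pics/{n}0.png",r.get_image(n)[:,:,::-1])
    print(n,r.get_calibration(n))
s=r.read_state();print(s)
E
```

```text
pics
side {'fx': 384.14833248821657, 'fy': 384.14833248821657, 'cx': 280.65970203601216, 'cy': 205.93892004390074, 'cam_to_world': array([[-0.99377546, -0.08062761,  0.07687346,  0.4168574 ],
       [-0.11048281,  0.6248696 , -0.77287226,  0.71933795],
       [ 0.01427895, -0.77655468, -0.62988804,  0.62161231],
       [ 0.        ,  0.        ,  0.        ,  1.        ]])}
top {'fx': 519.6053156122501, 'fy': 519.6053156122501, 'cx': 277.3142446972465, 'cy': 206.49897441692963, 'cam_to_world': array([[-0.01827474, -0.99282372,  0.1181825 ,  0.36186698],
       [-0.99982318,  0.01867053,  0.00224262,  0.01110792],
       [-0.00443305, -0.11812062, -0.99298936,  1.35517749],
       [ 0.        ,  0.        ,  0.        ,  1.        ]])}
wrist {'fx': 297.28564815123565, 'fy': 297.28564815123565, 'cx': 278.48027375531495, 'cy': 210.1749469293778, 'T_tool_cam': array([[-5.19087262e-04, -9.62827417e-01, -2.70116818e-01,
         6.85297883e-02],
       [ 9.99999755e-01, -6.26607618e-04,  3.11820124e-04,
        -4.43697322e-04],
       [-4.69486221e-04, -2.70116590e-01,  9.62827507e-01,
        -1.41992672e-01],
       [ 0.00000000e+00,  0.00000000e+00,  0.00000000e+00,
         1.00000000e+00]])}
{'time': 0.15, 'q': array([ 1.35983667,  0.68982279, -0.19451389,  1.56610913,  0.157329  ,
        0.90251081, -0.2151172 ]), 'joint_velocities': array([-7.92721217e-04, -2.35713856e-03,  6.10866557e-06, -2.86627499e-03,
       -3.72577290e-04, -3.19015352e-04,  1.53042756e-03]), 'tau': array([-1.20942710e-03, -5.39939332e+01, -1.26828734e+00, -1.58719647e+01,
        9.27130954e-03,  6.46444023e-03, -2.11946224e-05]), 'ee_pos': array([ 0.15127886, -0.60589657,  0.23064723]), 'ee_rot': array([ 9.92517235e-01,  1.22102447e-01, -1.56625598e-04, -7.12095458e-04]), 'contact_force': array([-0.5273391 , -0.3470183 , -0.42869858]), 'torque': array([-0.03555477,  0.0216093 , -0.03698528]), 'opening': 0.9957092522773058}
```

View pics/top0.png

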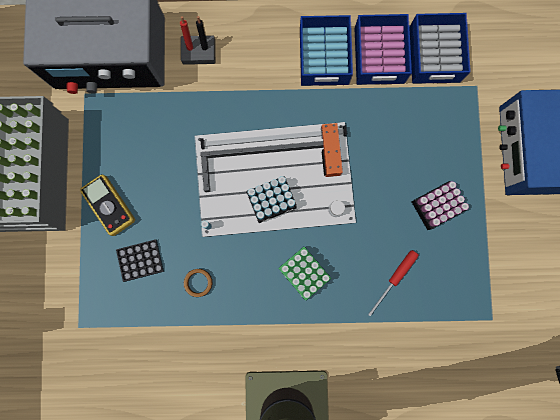

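View pics/side0.png

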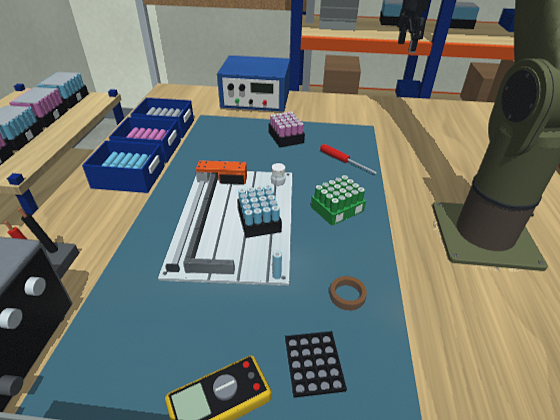

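Run:
```python
import cv2
a=cv2.imread("pics/top0.png")[110:250,185:375]
cv2.imwrite("pics/crop0.png",cv2.resize(a,None,fx=4.2,fy=4.2,interpolation=cv2.INTER_CUBIC))
```

```text
(no output)
```

View pics/crop0.png

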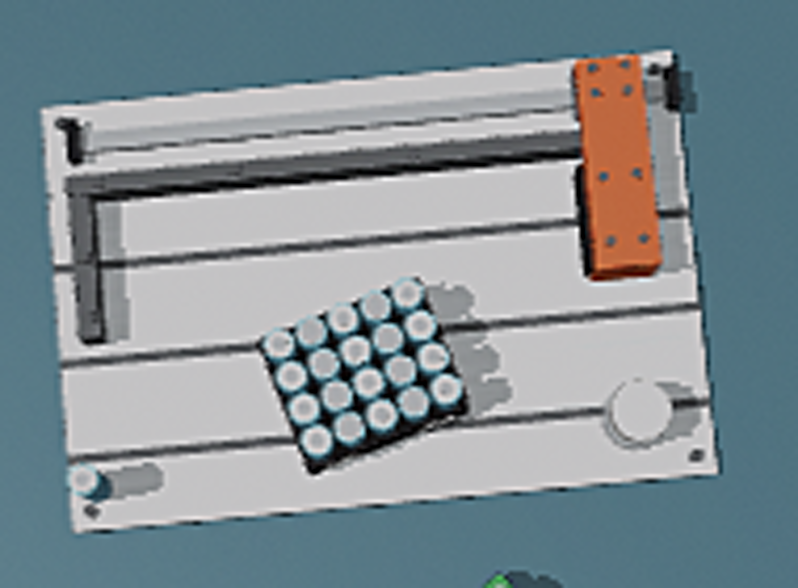

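View pics/wrist0.png

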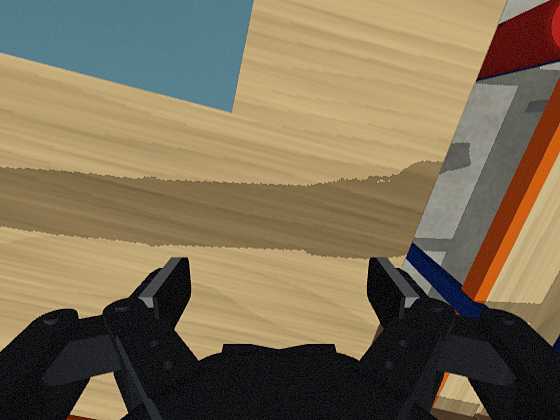

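```bash
cat > h.py <<'E'
import numpy as np, cv2
from cell import r
def ray(cal,uv,z,T=None):
    T=cal["cam_to_world"] if T is None else T
    uv=np.atleast_2d(uv).astype(float)
    d=np.c_[(uv[:,0]-cal["cx"])/cal["fx"],(uv[:,1]-cal["cy"])/cal["fy"],np.ones(len(uv))]@T[:3,:3].T
    o=T[:3,3]
    return o+d*((z-o[2])/d[:,2])[:,None]
def proj(cal,p,T=None):
    T=cal["cam_to_world"] if T is None else T
    p=(np.atleast_2d(p)-T[:3,3])@T[:3,:3]
    return np.c_[p[:,0]/p[:,2]*cal["fx"]+cal["cx"],p[:,1]/p[:,2]*cal["fy"]+cal["cy"]]
E
python3 - <<'E'
from h import *
im=cv2.imread("pics/top0.png");cal=r.get_calibration("top")
hsv=cv2.cvtColor(im,cv2.COLOR_BGR2HSV)
roi=np.zeros(im.shape[:2],np.uint8);roi[112:245,188:365]=255
# everything that's not teal mat
mat=cv2.inRange(hsv,(90,70,0),(110,255,255))
m=cv2.bitwise_and(cv2.inRange(hsv,(0,0,140),(179,45,255)),roi)
m=cv2.morphologyEx(m,cv2.MORPH_CLOSE,np.ones((15,15)))
c=max(cv2.findContours(m,cv2.RETR_EXTERNAL,cv2.CHAIN_APPROX_NONE)[0],key=cv2.contourArea)
h=cv2.convexHull(c); rect=cv2.minAreaRect(h);b=cv2.boxPoints(rect)
print(b, [cv2.approxPolyDP(h,4,True)[:,0].tolist()])
w=ray(cal,b,.01);print(w,np.linalg.norm(w-np.roll(w,1,0),axis=1))
w=w[np.argsort(w[:,0])]
w=w[:,:2];C=w.mean(0)
# x axis: from low-x pair to high-x pair
ex=(w[2:].mean(0)-w[:2].mean(0));yaw=np.arctan2(ex[1],ex[0]);print("jig",C,yaw)
# cells
g=cv2.resize(im[160:235,235:310],None,fx=8,fy=8,interpolation=cv2.INTER_CUBIC)
cc=cv2.HoughCircles(cv2.cvtColor(g,cv2.COLOR_BGR2GRAY),cv2.HOUGH_GRADIENT,1,40,param1=100,param2=18,minRadius=18,maxRadius=36)[0]
uv=(cc[:,:2]+.5)/8-.5+[235,160];print(len(uv))
for x in cc:cv2.circle(g,(int(x[0]),int(x[1])),int(x[2]),(0,0,255),2)
cv2.imwrite("pics/cells.png",g)
p=ray(cal,uv,.078)[:,:2];R=cv2.minAreaRect(p.astype(np.float32)*1000);print(R)
print(p.mean(0))
# clamp orange, pot, cell
E
```

```text
[[192.40166 135.41803]
 [346.13116 121.44263]
 [355.2951  222.24591]
 [201.56561 236.22131]] [[[344, 122], [355, 222], [202, 235], [194, 136]]]
[[ 0.71601967  0.23584539  0.01      ]
 [ 0.74610273 -0.17284999  0.01      ]
 [ 0.4769987  -0.18750817  0.01      ]
 [ 0.44811043  0.21180872  0.01      ]] [0.26898536 0.40980105 0.26950296 0.40036047]
jig [0.59680788 0.02182399] 0.07193136217393287
18
((538.39013671875, 29.13630485534668), (62.30884552001953, 83.11156463623047), 20.91671371459961)
[0.5347322 0.0296648]
```

View pics/cells.png

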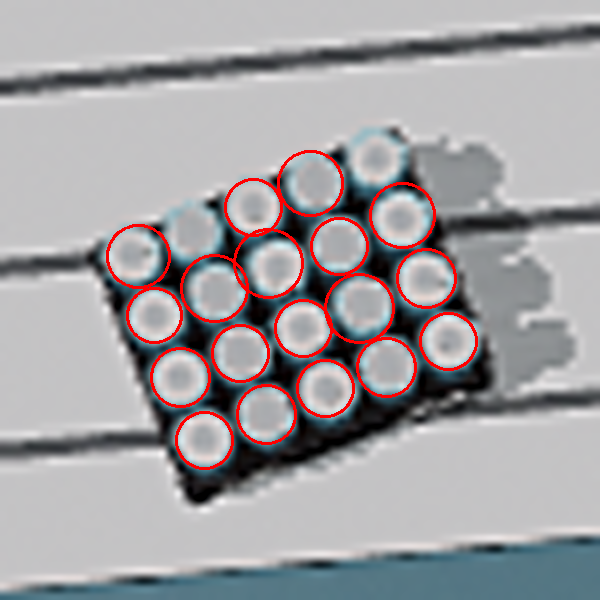

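Run:
```python
from h import *
im=cv2.imread("pics/top0.png");cal=r.get_calibration("top")
hsv=cv2.cvtColor(im,cv2.COLOR_BGR2HSV)
mat=cv2.inRange(hsv,(90,70,0),(110,255,200))
roi=np.zeros(im.shape[:2],np.uint8);roi[112:245,188:365]=255
m=cv2.bitwise_and(cv2.bitwise_not(mat),roi)
m=cv2.morphologyEx(m,cv2.MORPH_OPEN,np.ones((5,5)))
c=max(cv2.findContours(m,cv2.RETR_EXTERNAL,cv2.CHAIN_APPROX_NONE)[0],key=cv2.contourArea)[:,0].astype(np.float32)
cor=np.array([[195,136],[344.5,122.5],[355,222],[202.5,235.5]])
L=[]
for i in range(4):
    a,b=cor[i],cor[(i+1)%4];d=(b-a)/np.linalg.norm(b-a);n=np.array([-d[1],d[0]])
    t=(c-a)@d;e=np.abs((c-a)@n);s=c[(e<2.5)&(t>8)&(t<np.linalg.norm(b-a)-8)]
    vx,vy,x,y=cv2.fitLine(s,cv2.DIST_HUBER,0,.01,.01).ravel();L.append(np.cross([x,y,1],[x+vx,y+vy,1]));print(len(s))
P=[]
for i in range(4):
    q=np.cross(L[i-1],L[i]);P.append(q[:2]/q[2])
w=ray(cal,np.array(P),.01)[:,:2];print(np.array(P),w,np.linalg.norm(w-np.roll(w,1,0),axis=1))
# fit rigid: model corners TL(x+,y+),TR(x+,y-),BR,BL
M=np.array([[.135,.2],[.135,-.2],[-.135,-.2],[-.135,.2]])
A=M-M.mean(0);B=w-w.mean(0);yaw=np.arctan2((A[:,0]*B[:,1]-A[:,1]*B[:,0]).sum(),(A*B).sum());C=w.mean(0);print("jig",C,yaw)
Rj=np.array([[np.cos(yaw),-np.sin(yaw)],[np.sin(yaw),np.cos(yaw)]])
uv=(np.array([[137,256],[375,158],[448,341],[204,440]])+.5)/8-.5+[235,160]
p=ray(cal,uv,.078)[:,:2];M=np.array([[.0308,.041],[.0308,-.041],[-.0308,-.041],[-.0308,.041]])
B=p-p.mean(0);by=np.arctan2((M[:,0]*B[:,1]-M[:,1]*B[:,0]).sum(),(M*B).sum())
bj=Rj.T@(p.mean(0)-C);print("block",p.mean(0),by,"in jig",bj,by-yaw)
print("seat jig",.07-.043,.17-.053)
cor=C+Rj@[.07,.17];print("corner",cor)
for n,q,z in(("fence in","-",0),):
  for a,b in(([.07,.17],[.07,-.1]),([.07,.17],[-.02,.17])):
    W=[np.r_[C+Rj@np.array(k),.04] for k in(a,b)];print(proj(cal,np.array(W)))
print("pot/spare", Rj.T@(ray(cal,[[338,207]],.06)[0,:2]-C),Rj.T@(ray(cal,[[205,224]],.075)[0,:2]-C))
# orange contour
o=cv2.inRange(hsv,(3,120,100),(15,255,255));o=cv2.bitwise_and(o,roi)
oc=cv2.boxPoints(cv2.minAreaRect(max(cv2.findContours(o,0,1)[0],key=cv2.contourArea)));print(oc,(ray(cal,oc,.058)[:,:2]-C)@Rj)
```

```text
141
84
137
88
[[194.05180954 135.49031536]
 [344.30713992 122.0843615 ]
 [355.04696778 222.00125516]
 [202.0677145  236.08022229]] [[ 0.71573829  0.2314663 ]
 [ 0.74444709 -0.16794808]
 [ 0.47764775 -0.18688743]
 [ 0.44845203  0.21050663]] [0.26810679 0.40044481 0.26747073 0.3984651 ]
jig [0.59657129 0.02178435] 0.07317350922978828
block [0.53822868 0.02935131] 0.3623419736495414 in jig [-0.05763327  0.01181203] 0.28916846441975314
seat jig 0.02700000000000001 0.11700000000000002
corner [0.65395557 0.19644701]
[[205.69755973 155.66482648]
 [309.8442942  146.20016873]]
[[205.69755973 155.66482648]
 [208.33598767 190.01936605]]
pot/spare [-0.09615061 -0.15332121] [-0.10966549  0.18029806]
[[321.04303 124.1909 ]
 [337.25458 122.6093 ]
 [342.21155 173.41838]
 [326.      174.99998]] [[ 0.12046532 -0.13277706]
 [ 0.12075976 -0.17453788]
 [-0.011768   -0.17317445]
 [-0.01202925 -0.1319048 ]]
```

Look-alikes in the top view are the blue block (272,199) on the plate, the green block (306,272), the pink block (442,204), the single blue cell (205,224) and the blue cells in a bin (326,50). The crop shows 4x5 light-blue cells on the plate at (272,199), so that's my target. Its measured cell grid is 62x83 mm, against about 61x82 expected.

```bash
cat >> h.py <<'E'
C=np.array([0.59657,0.02178]);YAW=0.0732
Rj=np.array([[np.cos(YAW),-np.sin(YAW)],[np.sin(YAW),np.cos(YAW)]])
def st():
    from scipy.spatial.transform import Rotation as R
    s=r.read_state();q=R.from_quat(s["ee_rot"]).as_matrix()
    j=Rj.T@(s["ee_pos"][:2]-C)
    print("t",round(s["time"],2),"jig mm",np.round(j*1000,1),"z",round(s["ee_pos"][2]*1000,1),"toolx yaw-jig",round(np.arctan2(q[1,0],q[0,0])-YAW,4),"F",s["contact_force"].round(1),"op",round(s["opening"],2))
    return s,q
def to(jx,jy,z,dyaw=0):
    "units to reach jig xy (m), z; dyaw desired tool x yaw rel. jig"
    s,q=st();d=np.r_[C+Rj@[jx,jy],z]-s["ee_pos"]
    y=np.arctan2(q[1,0],q[0,0])-YAW
    print("units",(q.T@d/.04).round(2),"turn",round(np.degrees(y-dyaw)/5,2))
E
python3 - <<'E'
from h import *
im=cv2.imread("pics/top0.png");cal=r.get_calibration("top")
hsv=cv2.cvtColor(im,cv2.COLOR_BGR2HSV)
g=cv2.inRange(hsv,(45,80,60),(80,255,255));g[:, :260]=0;g[:240]=0
c=max(cv2.findContours(g,0,1)[0],key=cv2.contourArea);b=cv2.boxPoints(cv2.minAreaRect(c));print(b,ray(cal,b,.04)[:,:2].round(3))
print("target",C+Rj@[-.15,.008])
to(-.15,.008,.2)
E
python3 -m jog '8.7 -7 0 2;8.7 -7 0 2;8.7 -7 0 2;8.7 -7 0 2;8.7 -7 0 2;8.7 -7 0 2;8.7 -7 0 2;8.7 -7 0 2;8.7 -7 0 2' 0.4
python3 -c "
from h import *
to(-.15,.008,.12)"
```

```text
[[277.47238 267.83102]
 [303.56204 245.75514]
 [331.1758  278.38962]
 [305.08615 300.4655 ]] [[ 0.363  0.017]
 [ 0.417 -0.05 ]
 [ 0.334 -0.118]
 [ 0.281 -0.051]]
target [0.44638661 0.01878838]
t 0.15 jig mm [-490.  -593.4] z 230.6 toolx yaw-jig 0.1716 F [-0.5 -0.3 -0.4] op 1.0
units [ 10.94 -13.36   0.78] turn 1.97
time: 1.27
ee_pos: [0.4213, -0.2501, 0.2312]
ee_rot: [0.999, 0.036, -0.0, 0.0]
contact_force: [-0.7, -1.1, -1.0]
opening: 0.699
t 1.27 jig mm [-194.7 -258.3] z 231.2 toolx yaw-jig -0.0013 F [-0.7 -1.1 -1. ] op 0.7
units [ 1.11 -6.66  2.78] turn -0.01
```

```bash
python3 -m jog '1.1 -6.65 1 0;1.1 -6.65 2 0;1.1 -6.65 2.8 0;1.1 -6.65 2.8 0;1.1 -6.65 2.8 0;1.1 -6.65 2.8 0'
python3 -c "
from h import *
s,q=st()
cv2.imwrite('pics/w1.png',r.get_image('wrist')[:,:,::-1])
cv2.imwrite('pics/s1.png',r.get_image('side')[:,:,::-1])
to(-.15,.008,.016)"
```

```text
time: 2.02
ee_pos: [0.446, 0.0194, 0.1179]
ee_rot: [0.999, 0.037, -0.001, -0.0]
contact_force: [0.5, -1.3, 0.0]
opening: 0.704
t 2.02 jig mm [-150.4    8.6] z 117.9 toolx yaw-jig 0.0004 F [ 0.5 -1.3  0. ] op 0.7
t 2.12 jig mm [-150.3    5.1] z 119.2 toolx yaw-jig -0.0054 F [-0.4 -0.4 -0.1] op 0.7
units [ 0.01 -0.08  2.58] turn -0.06
```

View pics/w1.png

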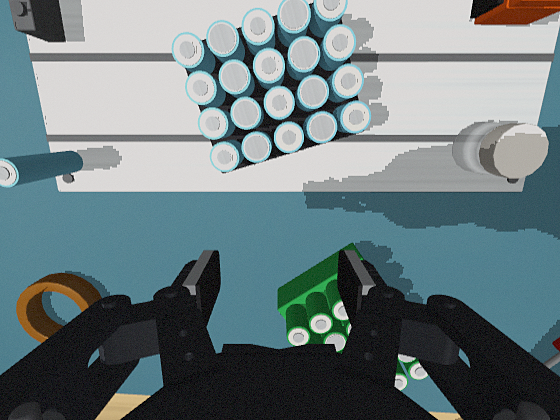

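View pics/s1.png

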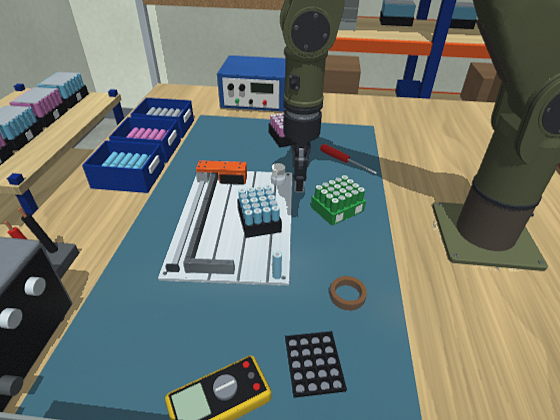

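```bash
python3 -m jog '0 -0.1 1 0;0 -0.1 2 0;0 -0.1 2.6 0;0 -0.1 2.6 0;0 -0.1 2.6 0' 
python3 -c "
from h import *
s,q=st()
cv2.imwrite('pics/w2.png',r.get_image('wrist')[:,:,::-1])
cv2.imwrite('pics/s2.png',cv2.resize(r.get_image('side')[140:300,200:400,::-1],None,fx=3,fy=3))
to(-.10,.008,.016)"
```

```text
time: 2.75
ee_pos: [0.4498, 0.0184, 0.0183]
ee_rot: [0.999, 0.033, -0.003, 0.002]
contact_force: [-0.0, -0.1, 0.1]
opening: 0.699
t 2.75 jig mm [-146.6    7.4] z 18.3 toolx yaw-jig -0.008 F [-0.  -0.1  0.1] op 0.7
t 2.85 jig mm [-146.8    7.7] z 18.5 toolx yaw-jig -0.0061 F [ 0.3 -0.7  0.1] op 0.7
units [ 1.17 -0.01  0.05] turn -0.07
```

View pics/s2.png

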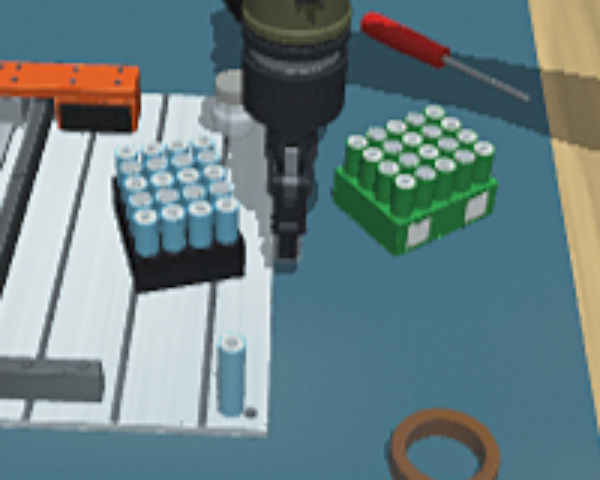

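View pics/w2.png

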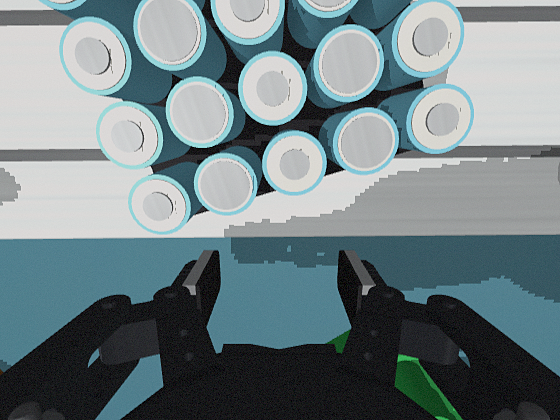

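```bash
python3 -m jog '0.4 0 0 -0.1;0.7 0 0 -0.1;0.95 0 0 -0.1;1.2 0 0 -0.1;1.4 0 0 -0.1;1.6 0 0 -0.1;1.8 0 0 -0.1;1.8 0 0 -0.1' 
python3 -c "
from h import *
s,q=st()
cv2.imwrite('pics/w3.png',r.get_image('wrist')[:,:,::-1])
cv2.imwrite('pics/t3.png',cv2.resize(r.get_image('top')[110:250,185:375,::-1],None,fx=4,fy=4))
to(-.034,.008,.018)"
```

```text
time: 3.85
ee_pos: [0.5211, 0.0258, 0.0174]
ee_rot: [0.999, 0.039, -0.004, 0.001]
contact_force: [-1.3, -1.4, -0.2]
opening: 0.702
t 3.85 jig mm [-74.9   9.5] z 17.4 toolx yaw-jig 0.004 F [-1.3 -1.4 -0.2] op 0.7
t 3.95 jig mm [-75.    9.6] z 17.4 toolx yaw-jig 0.0044 F [-2.  -1.4  0.2] op 0.7
units [ 1.02  0.05 -0.02] turn 0.05
```

View pics/t3.png

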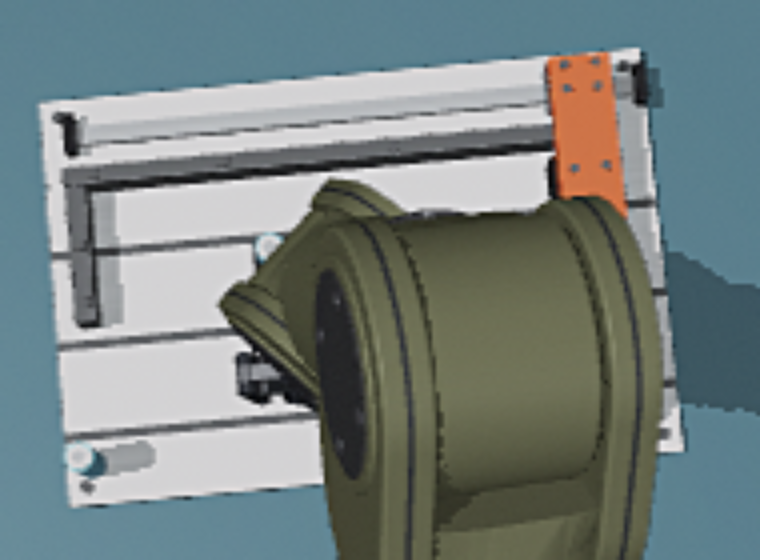

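View pics/w3.png

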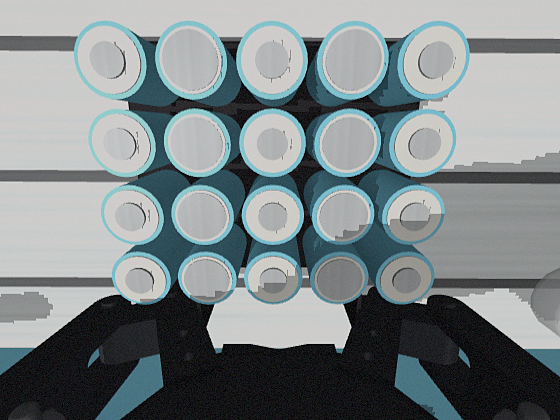

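The wrist picture shows the block's rows level (y about 60, 143, 215 and 280 px) and centred at x≈272, so the fingers have squared it. I'll keep pushing to the fence and slow down near it.

```bash
python3 -m jog '0.2 0 0 0;0.4 0 0 0;0.6 0 0 0;0.8 0 0 0;0.9 0 0 0;1.0 0 0 0;1.0 0 0 0' 
python3 -c "
from h import *
to(-.027,.008,.018)"
python3 -m jog '0.06 0 0 0;0.12 0 0 0;0.18 0 0 0;0.18 0 0 0' 
python3 -c "
from h import *
to(-.027,.008,.018)
cv2.imwrite('pics/w4.png',r.get_image('wrist')[:,:,::-1])
cv2.imwrite('pics/s4.png',cv2.resize(r.get_image('side')[140:300,150:350,::-1],None,fx=3,fy=3))
"
```

```text
time: 4.82
ee_pos: [0.5602, 0.0299, 0.017]
ee_rot: [0.999, 0.04, -0.004, 0.001]
contact_force: [-3.6, -0.7, 1.2]
opening: 0.698
t 4.83 jig mm [-35.6  10.8] z 17.0 toolx yaw-jig 0.0059 F [-3.6 -0.7  1.2] op 0.7
units [ 0.22  0.07 -0.03] turn 0.07
time: 5.32
ee_pos: [0.5673, 0.0305, 0.017]
ee_rot: [0.999, 0.04, -0.004, 0.001]
contact_force: [-5.0, -0.2, 2.4]
opening: 0.699
t 5.33 jig mm [-28.5  10.8] z 17.0 toolx yaw-jig 0.006 F [-5.  -0.2  2.4] op 0.7
units [ 0.04  0.07 -0.03] turn 0.07
```

View pics/w4.png

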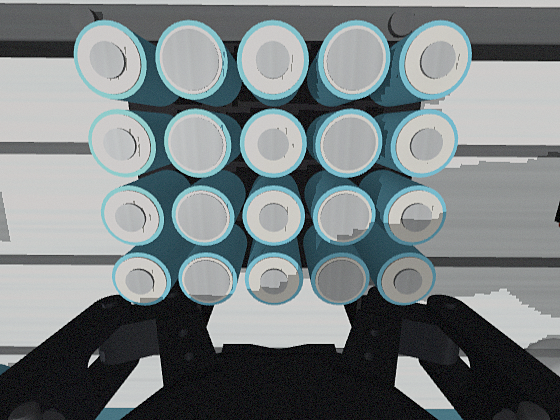

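View pics/s4.png

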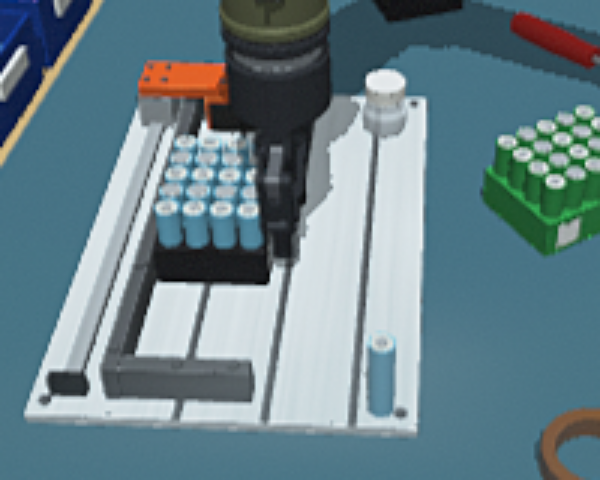

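```bash
for i in 1 2; do python3 -m jog '0.05 0 0 0.05;0.05 0 0 0.05;0.05 0 0 0.05'; python3 -c "
from h import *
st()"; done
```

```text
time: 5.8
ee_pos: [0.5678, 0.0308, 0.0169]
ee_rot: [0.999, 0.038, -0.006, 0.001]
contact_force: [-8.1, -0.5, 3.5]
opening: 0.703
t 5.8 jig mm [-28.1  11.1] z 16.9 toolx yaw-jig 0.0018 F [-8.1 -0.5  3.5] op 0.7
time: 6.18
ee_pos: [0.5677, 0.0306, 0.0164]
ee_rot: [0.999, 0.036, -0.007, 0.001]
contact_force: [-11.0, -0.7, 3.5]
opening: 0.702
t 6.17 jig mm [-28.1  11. ] z 16.4 toolx yaw-jig -0.0012 F [-11.   -0.7   3.5] op 0.7
```

```bash
python3 -m jog '0.08 0 0 0.05;0.08 0 0 0.05;0.08 0 0 0;-0.5 0 0 0;-0.8 0 0 0;-0.8 0 -1.2 0;-0.8 0 -2.5 0;-0.8 0 -2.5 0'; python3 -c "
from h import *
to(.02,-.085,.115,np.pi/2)"
```

```text
time: 7.18
ee_pos: [0.5452, 0.0299, 0.1213]
ee_rot: [0.999, 0.035, 0.002, -0.001]
contact_force: [-0.4, 0.6, -1.4]
opening: 0.698
t 7.17 jig mm [-50.6  11.8] z 121.3 toolx yaw-jig -0.0036 F [-0.4  0.6 -1.4] op 0.7
units [1.77 2.41 0.16] turn -18.04
```

```bash
python3 -m jog '0.5 1 0 -2;1 2 0 -4;1.7 2.4 0 -6;1.7 2.4 0 -8;1.7 2.4 0 -10;1.7 2.4 0 -12;1.7 2.4 0 -14;1.7 2.4 0 -16;1.7 2.4 0 -18;1.7 2.4 0 -18' -0.05; python3 -c "
from h import *
to(.02,-.085,.115,np.pi/2)
cv2.imwrite('pics/w5.png',r.get_image('wrist')[:,:,::-1])
cv2.imwrite('pics/t5.png',cv2.resize(r.get_image('top')[110:250,185:375,::-1],None,fx=4,fy=4))
"
```

```text
time: 8.43
ee_pos: [0.6156, -0.0623, 0.1158]
ee_rot: [0.683, 0.731, -0.003, -0.003]
contact_force: [-0.1, 0.2, 0.0]
opening: 0.472
t 8.43 jig mm [ 12.9 -85.2] z 115.8 toolx yaw-jig 1.5654 F [-0.1  0.2  0. ] op 0.47
units [0.01 0.18 0.02] turn -0.06
```

View pics/w5.png

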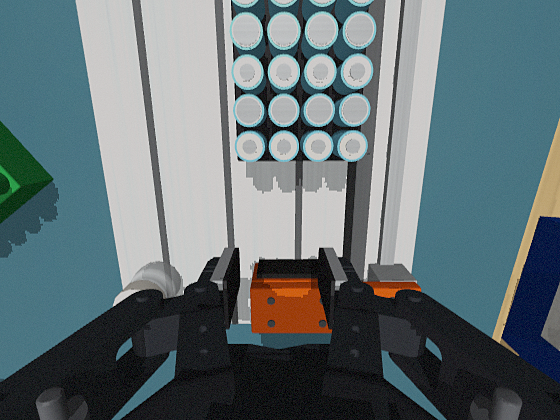

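View pics/t5.png

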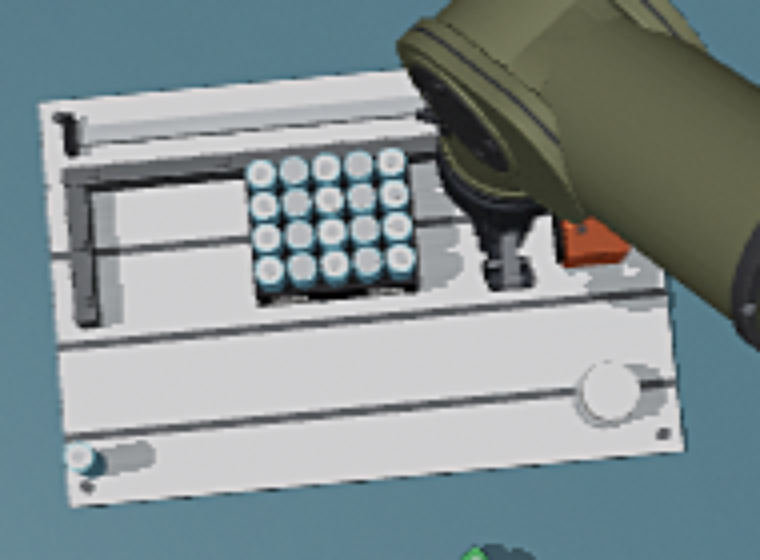

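The block is flush with the fence in the top view. I'll lower the fingers into the gap between pad and block, then push towards the end stop (about 105 mm, contact expected at tool y ≈ -53).

```bash
python3 -m jog '0 0.2 1 0;0 0.2 2 0;0 0.2 2.45 0;0 0.2 2.45 0' ; python3 -c "
from h import *
to(.02,.053,.018,np.pi/2)
cv2.imwrite('pics/s6.png',cv2.resize(r.get_image('side')[140:300,150:350,::-1],None,fx=3,fy=3))
cv2.imwrite('pics/w6.png',r.get_image('wrist')[:,:,::-1])
"
```

```text
time: 9.02
ee_pos: [0.6221, -0.0617, 0.018]
ee_rot: [0.682, 0.731, -0.003, -0.003]
contact_force: [-0.6, 0.3, 0.2]
opening: 0.476
t 9.03 jig mm [ 19.3 -85.1] z 18.0 toolx yaw-jig 1.5673 F [-0.6  0.3  0.2] op 0.48
units [ 3.45  0.   -0.  ] turn -0.04
```

View pics/s6.png

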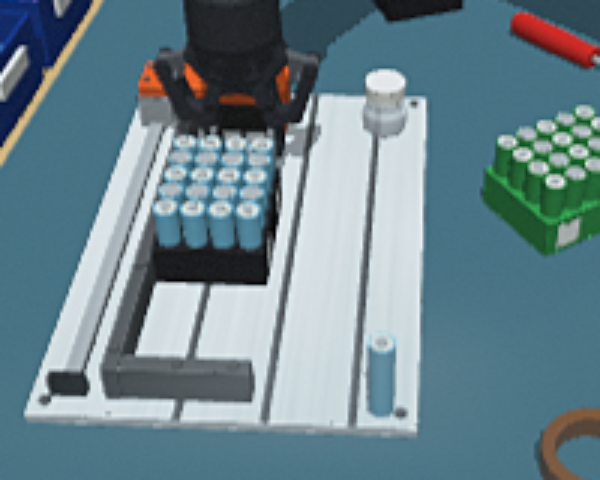

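View pics/w6.png

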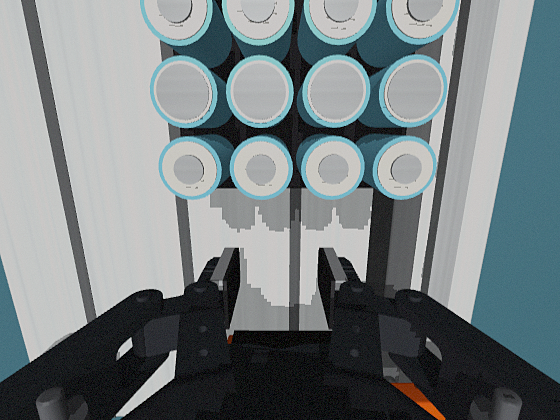

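```bash
python3 -m jog '0.4 0 0 0;0.7 0 0 0;0.9 0 0 0;1.1 0 0 0;1.35 0 0 0;1.6 0 0 0;1.85 0 0 0;2.1 0 0 0;2.1 0 0 0' ; python3 -c "
from h import *
to(.02,.053,.018,np.pi/2)
cv2.imwrite('pics/w7.png',r.get_image('wrist')[:,:,::-1])
"
```

```text
time: 10.25
ee_pos: [0.6168, 0.0223, 0.0189]
ee_rot: [0.682, 0.732, -0.003, -0.002]
contact_force: [-0.1, -0.7, 1.3]
opening: 0.476
t 10.25 jig mm [20.3 -1. ] z 18.9 toolx yaw-jig 1.5684 F [-0.1 -0.7  1.3] op 0.48
units [ 1.35 -0.01  0.02] turn -0.03
```

View pics/w7.png

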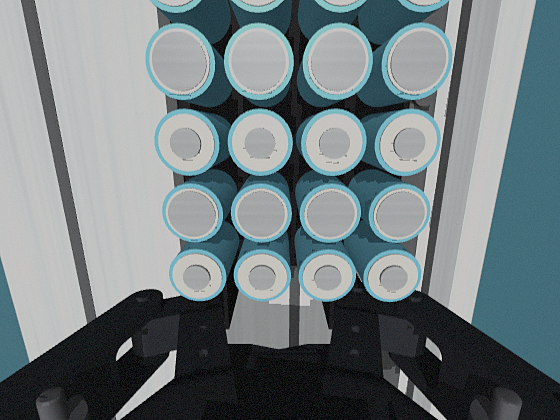

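Block is sliding squarely along the fence.

```bash
python3 -m jog '0.2 0 0 0;0.4 0 0 0;0.6 0 0 0;0.8 0 0 0;1.0 0 0 0;1.1 0 0 0;1.2 0 0 0;1.2 0 0 0' ; python3 -c "
from h import *
to(.02,.053,.018,np.pi/2)"
for i in 1 2; do python3 -m jog '0.05 0 0 0;0.1 0 0 0;0.1 0 0 0' >/dev/null; python3 -c "
from h import *
st()"; done
```

```text
time: 11.3
ee_pos: [0.6133, 0.0694, 0.0185]
ee_rot: [0.682, 0.731, -0.003, -0.002]
contact_force: [0.4, -4.2, -0.3]
opening: 0.476
t 11.3 jig mm [20.2 46.2] z 18.5 toolx yaw-jig 1.5675 F [ 0.4 -4.2 -0.3] op 0.48
units [ 0.17 -0.01  0.01] turn -0.04
t 11.68 jig mm [20.2 50.1] z 18.5 toolx yaw-jig 1.5674 F [ 0.4 -4.9  0.4] op 0.47
t 12.05 jig mm [20.3 51.7] z 18.6 toolx yaw-jig 1.5665 F [ 1.4 -8.5  2.9] op 0.47
```

```bash
for i in 1; do python3 -m jog '0.05 0 0 0;0.1 0 0 0;0.1 0 0 0' >/dev/null; python3 -c "
from h import *
st()
cv2.imwrite('pics/s8.png',cv2.resize(r.get_image('side')[140:300,150:350,::-1],None,fx=3,fy=3))
cv2.imwrite('pics/t8.png',cv2.resize(r.get_image('top')[110:250,185:375,::-1],None,fx=4,fy=4))
"; done
```

```text
t 12.43 jig mm [20.5 51.5] z 18.3 toolx yaw-jig 1.5647 F [  1.1 -15.1   5.3] op 0.48
```

View pics/t8.png

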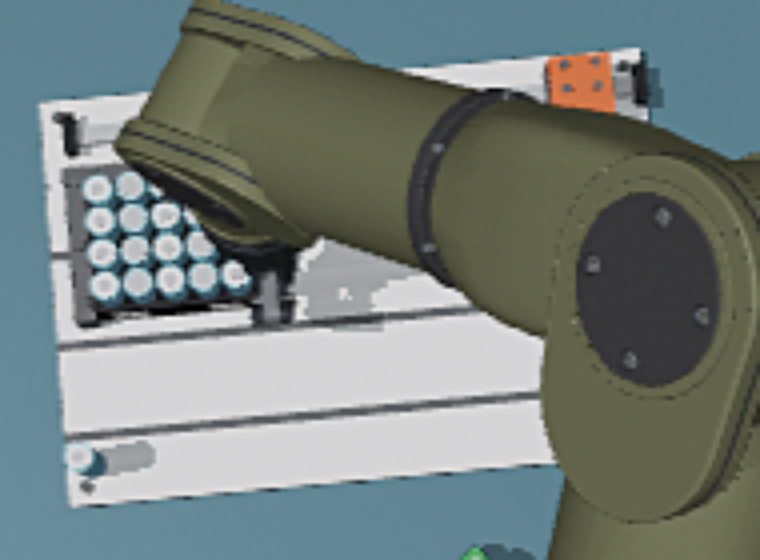

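View pics/s8.png

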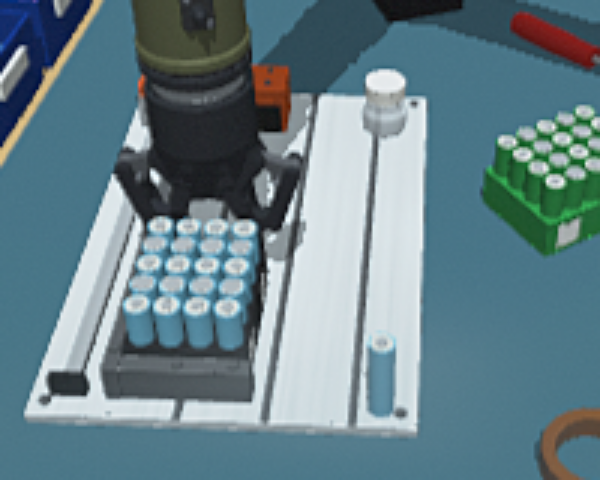

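```bash
python3 -m jog '-0.6 0 0 0;-1 0 0 0;-1 0 -1.2 0;-1 0 -2.5 0;-1 0 -2.5 0;-2.5 0 -2.5 0;-4 0 -2.5 0;-5.5 0.1 -2.5 0;-6.5 0.1 -2.5 0;-6.5 0.1 -2.5 0'; python3 -c "
from h import *
to(.025,-.21,.024,np.pi/2)
cv2.imwrite('pics/w9.png',r.get_image('wrist')[:,:,::-1])
cv2.imwrite('pics/t9.png',cv2.resize(r.get_image('top')[110:250,185:375,::-1],None,fx=4,fy=4))
"
```

```text
time: 13.78
ee_pos: [0.6346, -0.182, 0.1169]
ee_rot: [0.684, 0.729, -0.004, -0.002]
contact_force: [0.4, -0.3, -0.6]
opening: 0.476
t 13.78 jig mm [  23.1 -206. ] z 116.9 toolx yaw-jig 1.5606 F [ 0.4 -0.3 -0.6] op 0.48
units [-0.09  0.07  2.32] turn -0.12
```

View pics/t9.png

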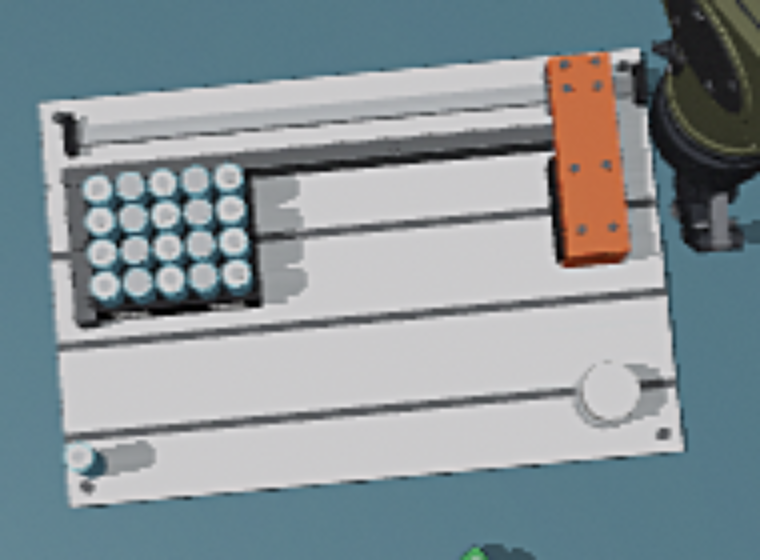

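View pics/w9.png

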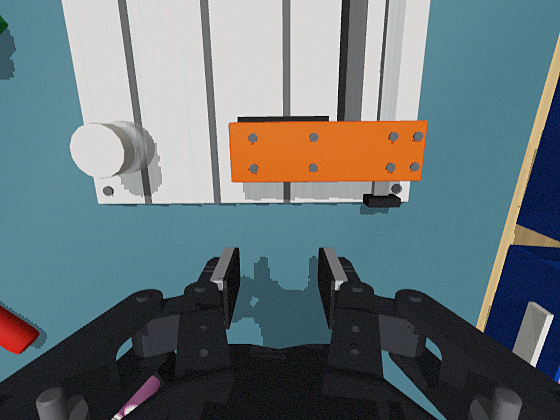

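```bash
cat > blk.py <<'E'
from h import *
def block(im):
    cal=r.get_calibration("top");x0,y0=200,140
    g=cv2.resize(im[y0:195,x0:255],None,fx=8,fy=8,interpolation=cv2.INTER_CUBIC)
    cc=cv2.HoughCircles(cv2.cvtColor(g,cv2.COLOR_BGR2GRAY),cv2.HOUGH_GRADIENT,1,48,param1=100,param2=14,minRadius=20,maxRadius=36)
    uv=(cc[0][:,:2]+.5)/8-.5+[x0,y0]
    p=(ray(cal,uv,.078)[:,:2]-C)@Rj*1000
    k=np.round((p-np.median(p,0))/20.5)
    R=cv2.minAreaRect(p.astype(np.float32));print(len(p),R,"corner frame",np.array(R[0])-[70,170])
    for x in cc[0]:cv2.circle(g,(int(x[0]),int(x[1])),int(x[2]),(0,0,255),2)
    return g
E
python3 -c "
from blk import *
im=r.get_image('top')[:,:,::-1].copy();cv2.imwrite('pics/b9.png',block(im))"
python3 -m jog '-0.1 0.1 0.8 -0.1;-0.1 0.1 1.6 -0.1;-0.1 0.1 2.3 -0.1;-0.1 0.1 2.3 -0.1'
python3 -c "
from h import *
to(.025,.008,.024,np.pi/2)
cv2.imwrite('pics/w10.png',r.get_image('wrist')[:,:,::-1])"
```

```text
21 ((20.702293395996094, 116.459228515625), (82.9379653930664, 75.81053924560547), 89.86945343017578) corner frame [-49.2977066  -53.54077148]
time: 14.42
ee_pos: [0.6374, -0.1795, 0.0244]
ee_rot: [0.678, 0.735, -0.004, -0.004]
contact_force: [-0.4, -0.1, -0.3]
opening: 0.475
t 14.43 jig mm [  26.  -203.7] z 24.4 toolx yaw-jig 1.5789 F [-0.4 -0.1 -0.3] op 0.47
units [5.29 0.02 0.01] turn 0.09
```

View pics/b9.png

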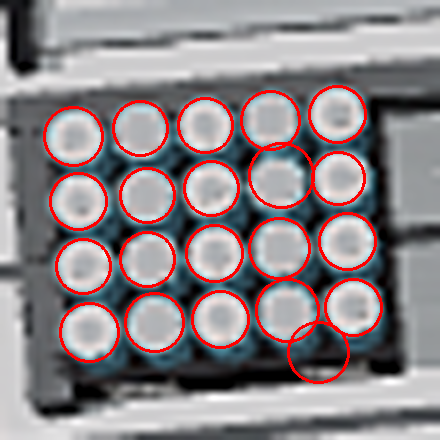

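View pics/w10.png

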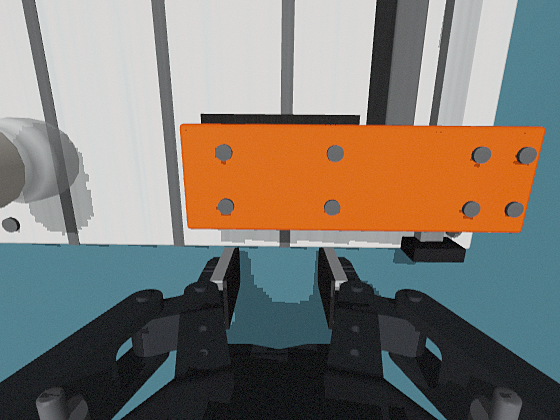

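```bash
python3 -m jog '0.15 -0.1 0 0.1;0.3 -0.1 0 0.1;0.5 -0.1 0 0.1;0.75 -0.1 0 0.1;1 -0.1 0 0.1;1.25 -0.1 0 0.1;1.5 -0.1 0 0.1;1.75 -0.1 0 0.1;2.0 -0.1 0 0.1;2.25 -0.1 0 0.1'
python3 -c "
from h import *
to(.022,.008,.024,np.pi/2)
cv2.imwrite('pics/w11.png',r.get_image('wrist')[:,:,::-1])"
```

```text
time: 15.72
ee_pos: [0.6283, -0.0908, 0.0268]
ee_rot: [0.682, 0.732, -0.003, -0.002]
contact_force: [3.0, -4.1, 1.0]
opening: 0.475
t 15.72 jig mm [  23.4 -114.6] z 26.8 toolx yaw-jig 1.5679 F [ 3.  -4.1  1. ] op 0.48
units [ 3.06 -0.04  0.07] turn -0.03
```

View pics/w11.png

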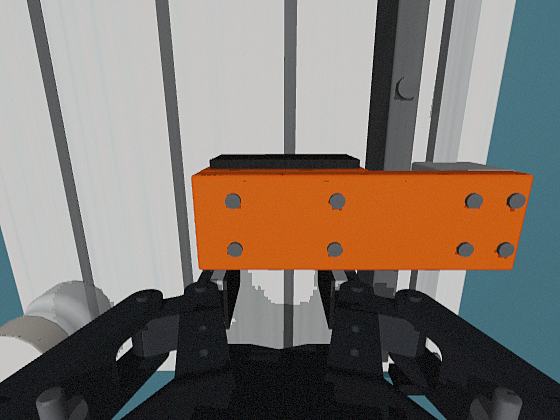

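```bash
python3 -m jog '0.25 0 0 0;0.5 0 0 0;0.75 0 0 0;1 0 0 0;1.25 0 0 0;1.5 0 0 0;1.75 0 0 0;2.0 0 0 0;2.25 0 0 0;2.4 0 0 0'
python3 -c "
from h import *
to(.022,.008,.024,np.pi/2)"
python3 -m jog '0.1 0 0 0;0.2 0 0 0;0.25 0 0 0;0.25 0 0 0'
python3 -c "
from h import *
to(.022,.008,.024,np.pi/2)
cv2.imwrite('pics/w12.png',r.get_image('wrist')[:,:,::-1])"
```

```text
time: 17.02
ee_pos: [0.6207, 0.0053, 0.0266]
ee_rot: [0.681, 0.732, -0.003, -0.003]
contact_force: [-0.5, -3.1, -0.6]
opening: 0.47
t 17.02 jig mm [ 22.9 -18.2] z 26.6 toolx yaw-jig 1.5689 F [-0.5 -3.1 -0.6] op 0.47
units [ 0.65 -0.02  0.06] turn -0.02
time: 17.52
ee_pos: [0.6208, 0.0147, 0.0268]
ee_rot: [0.682, 0.732, -0.002, -0.002]
contact_force: [-0.5, -2.4, -0.4]
opening: 0.478
t 17.52 jig mm [23.6 -8.8] z 26.8 toolx yaw-jig 1.568 F [-0.5 -2.4 -0.4] op 0.48
units [ 0.42 -0.04  0.07] turn -0.03
```

View pics/w12.png

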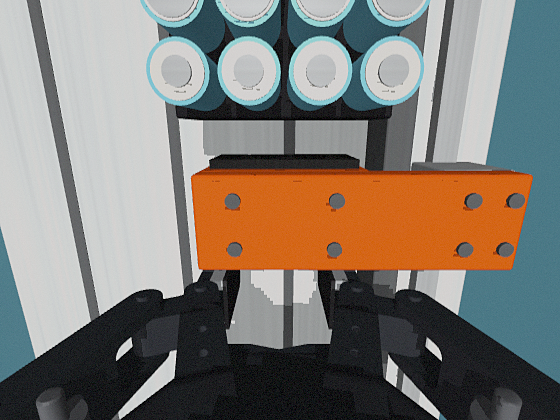

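```bash
python3 -m jog '0.1 0 0 0;0.2 0 0 0;0.3 0 0 0;0.3 0 0 0' >/dev/null
python3 -c "
from h import *
st()"
for i in 1 2; do python3 -m jog '0.05 0 0 0;0.05 0 0 0;0.05 0 0 0' >/dev/null; python3 -c "
from h import *
st()"; done
```

```text
t 18.07 jig mm [23.9  4. ] z 26.9 toolx yaw-jig 1.5687 F [-0.1 -2.  -0.5] op 0.48
t 18.45 jig mm [23.8  5. ] z 26.8 toolx yaw-jig 1.5678 F [ 2.  -0.7  1. ] op 0.47
t 18.82 jig mm [23.8  6.9] z 26.9 toolx yaw-jig 1.5678 F [ 1.7 -1.9  1.3] op 0.48
```

```bash
for i in 1 2 3; do python3 -m jog '0.05 0 0 0;0.05 0 0 0;0.05 0 0 0' >/dev/null; python3 -c "
from h import *
st()"; done
python3 -c "
from h import *
cv2.imwrite('pics/w13.png',r.get_image('wrist')[:,:,::-1])"
```

```text
t 19.2 jig mm [23.7  7.8] z 26.8 toolx yaw-jig 1.5673 F [ 1.  -5.8  2.3] op 0.48
t 19.57 jig mm [23.7  7.7] z 26.8 toolx yaw-jig 1.5663 F [ 1.4 -7.4  4.5] op 0.47
t 19.95 jig mm [23.6  7.7] z 26.8 toolx yaw-jig 1.5654 F [  1.7 -10.    5.9] op 0.47
```

View pics/w13.png

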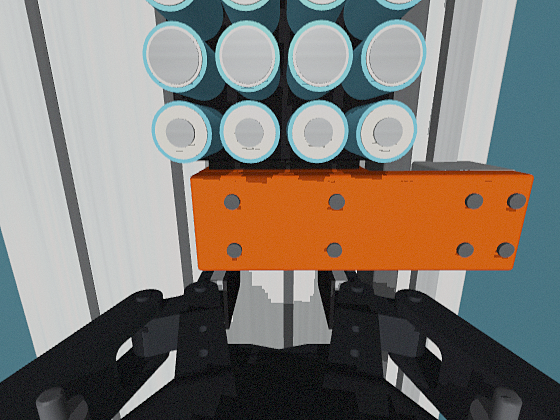

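The clamp stopped at tool y 7.7 mm. The block push stopped at 51.6 mm, and the difference of 43.9 matches the 44 mm jaw depth. I'll retreat and check the seating at the fence.

```bash
python3 -m jog '-0.6 0 0 0;-1 0 0 0;-1 0 -1.2 0;-1 0 -2.5 0;-2 -1 -2.5 0;-3 -2 -2.5 0;-3 -3 -2.5 0;-3 -3.5 -2.5 0;-3 -3.5 -2.5 0'
python3 -c "
from blk import *
st()
im=r.get_image('top')[:,:,::-1].copy();cv2.imwrite('pics/b14.png',block(im));cv2.imwrite('pics/top14.png',im)
cv2.imwrite('pics/t14.png',cv2.resize(im[120:220,185:335],None,fx=5.3,fy=5.3,interpolation=cv2.INTER_CUBIC))
cv2.imwrite('pics/s14.png',cv2.resize(r.get_image('side')[150:300,150:320,::-1],None,fx=4,fy=4))"
```

```text
time: 21.12
ee_pos: [0.4871, -0.0929, 0.1278]
ee_rot: [0.681, 0.732, -0.003, -0.003]
contact_force: [-0.2, -0.1, 0.5]
opening: 0.476
t 21.12 jig mm [-117.6 -106.4] z 127.8 toolx yaw-jig 1.5691 F [-0.2 -0.1  0.5] op 0.48
20 ((26.88446807861328, 116.37109375), (61.736270904541016, 82.98039245605469), 0.011331918649375439) corner frame [-43.11553192 -53.62890625]
```

View pics/t14.png

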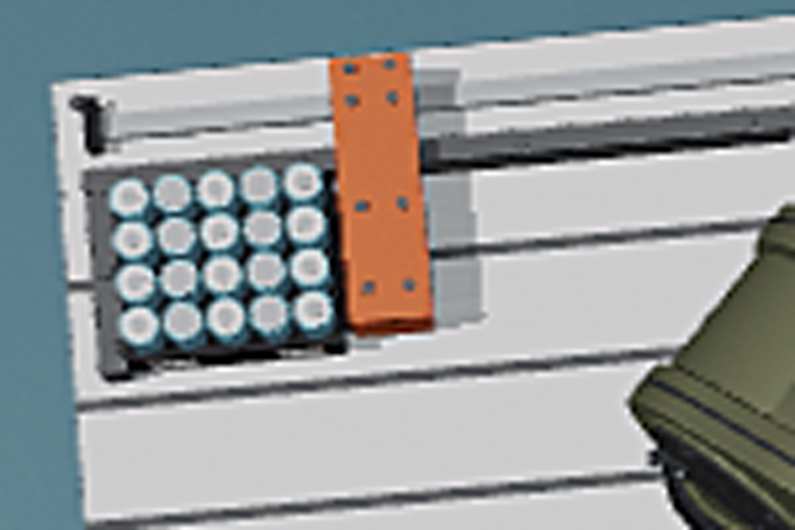

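View pics/s14.png

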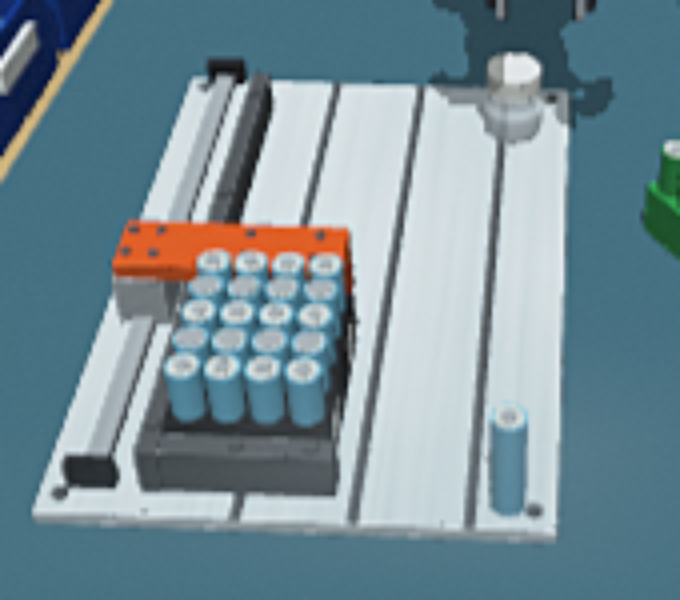

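View pics/b14.png

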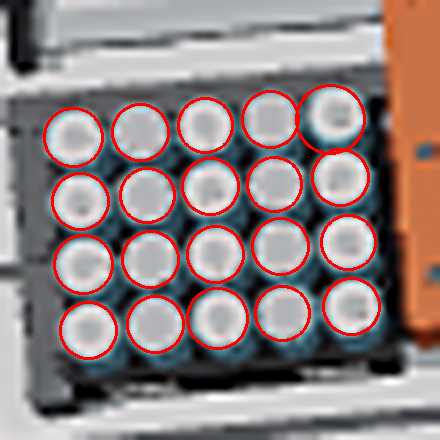

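```bash
python3 -c "
from h import *
cal=r.get_calibration('top')
def rowx(path,s,x0,y0,box):
    g=cv2.imread(path);u0,v0,u1,v1=box
    c=cv2.resize(g[v0:v1,u0:u1],None,fx=8/s,fy=8/s,interpolation=cv2.INTER_CUBIC)
    cc=cv2.HoughCircles(cv2.cvtColor(c,cv2.COLOR_BGR2GRAY),cv2.HOUGH_GRADIENT,1,48,param1=100,param2=14,minRadius=20,maxRadius=34)[0]
    uv=(cc[:,:2]+.5)/8-.5+[u0/s+x0,v0/s+y0]
    p=(ray(cal,uv,.078)[:,:2]-C)@Rj*1000
    R=cv2.minAreaRect(p.astype(np.float32));print(len(p),R,'median',np.median(p,0))
rowx('pics/t5.png',4,185,110,(236,140,424,308))
rowx('pics/t9.png',4,185,110,(60,150,264,320))
rowx('pics/top14.png',1,0,0,(200,140,255,195))
"
```

```text
22 ((26.97941017150879, 14.702949523925781), (112.03308868408203, 62.000526428222656), 89.63431549072266) median [27.44501514 13.54573843]
21 ((19.701820373535156, 116.36647033691406), (76.05227661132812, 82.91230010986328), 0.08040821552276611) median [ 17.46410779 116.38212725]
20 ((26.884557723999023, 115.92615509033203), (61.736270904541016, 83.87026977539062), 0.011331918649375439) median [ 26.94466886 116.45953404]
```

Block x was 27.0 mm when pressed against the fence and is 26.9 mm now, so it's still flush. I'm handing in.

```bash
python3 -c "
from h import *
st();print(r.finish_job())"
```

```text
t 21.23 jig mm [-114.9 -106.1] z 128.0 toolx yaw-jig 1.5683 F [ 0.7 -0.1  1. ] op 0.48
the job is handed in; nothing more can be done
None
```

The blue block is seated against the rear fence and end stop, with the clamp pad up against its free end. I handed the job in at 21.2 s. I pushed the block to the fence with two spread fingertips, which squared it on the way, then along the fence to the end stop. After that I pushed the clamp from behind until its pad met the block.

**Block position:** the final top view puts it at (-43.1, -53.6) mm in the corner frame, against a nominal (-43, -53), with about 0 rad of turn. The block's x stayed within 0.1 mm of its value after the fence push.

**Clamp:** the force rose and motion stopped 43.9 mm behind where the end-stop push had stopped, which matches the 44 mm jaw depth. I could not read the clamp joint itself.

**Forces:** the highest I read was about 16 N, at the end stop.

**Bystanders:** in the last views, the jar and spare cell are where they started. I did not measure the others again, but nothing passed near them except the green block, which the fingers cleared by about 18 mm (estimated).

**Failed checks:** the circle detector picked up false circles in some intermediate pictures, which threw off block x in one view by about 7 mm. The final picture gave exactly 20 cells on a 61.7 x 83.0 mm grid, as expected.

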